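# Pour ball feet into the accessory box and shut it

### The arm

A 7-joint arm with a two-finger parallel gripper is mounted at the origin on the work surface. World frame = base frame: x ahead of the robot, y to its left, z up, the work surface at z = 0. Lengths are in m, angles in rad, forces in N, time in s.
With the tool pointing down it reaches from about 0.375 to 0.925 m from the base axis. Payload 3.1 kg.
Tool frame: the origin (TCP) lies midway between the tips of the shut fingers; the grasp point (between the pads) lies 19 mm behind it; z points along the fingers, y is the line along which they close (so a half turn about z gives the same grasp; the last joint's range is limited). The gripper opens to 85 mm and grips with 20 to 120 N. Pads are 22 mm wide; open, the fingers measure 114 mm over their backs; the gripper's body (76 mm by 85 mm) begins 54 mm behind the grasp point. The pads swing forward as they close: fully open they stand 13 mm farther back than shut.
Start: joints at [-1.393, 0.383, 0.044, 1.598, -0.018, 1.161, -0.05], TCP at [0.177, 0.625, 0.231] pointing down, gripper open.
Joint ranges: [-2.61, 2.61], [-0.41, 2.15], [-1.48, 1.57], [0, 2.5], [-1.57, 4.71], [0.05, 1.97], [-2.85, 2.85]. Speed limits (rad/s): [2.79, 2.79, 3.14, 3.14, 3.14, 3.14, 3.14].

### API

Orientations are given as a unit quaternion [w, x, y, z].
In Python, from rig import ctrl gives the robot as it stands. The module is installed in compiled form; this text tells all that it offers. Calls block until the motion is done:
- ctrl.movep(position, orientation): joint-space move of the TCP to a pose.
- ctrl.line_to(position, max_speed=0.15, orientation=None, stop_force=None): straight line of the TCP; orientation=None keeps the orientation; max_speed is the mean speed in m/s. With stop_force (N) it stops when the force on the tool has changed by that much, and returns True; else False.
- ctrl.movej(angles): joint-space move.
- ctrl.gripper_to(opening, f_grip=None): finger opening in m; f_grip is the grip in N (None keeps the last); returns when the fingers have stopped.
- ctrl.sleep(seconds).
- ctrl.inverse_kinematics(position, orientation): joint angles nearest the present ones, or None.
- ctrl.snapshot(name): name is "scene" or "side" or "wrist"; returns the picture (384x512x3 uint8, blue, green, red); there is no depth.
- ctrl.camera_params(name): a dict with "mtx" (3x3 intrinsics, pixels), "cam_to_world" (4x4, takes a point from camera to world coordinates). Camera axes: x right, y down, z forward; pixel columns grow to the right and rows downward; lengths in m; the calibration is good to about 2 mm. A picture is of the moment at which its call begins: read the wrist's pose just before it. camera_params takes no time and is no camera call; for the wrist camera it gives the pose at the moment of the call.
A pose or a line that the arm cannot do raises ctrl.PlanningError and nothing moves.
- ctrl.hand_in(): hands the job in; it is judged then, once.
Trained networks look in the newest picture that a camera, given by its name, has taken for a name from the list of things; names that differ only in an ending like _2 or _b are one class to them, and where a whole thing is asked for, a point or a joint stands for the part that bears it (a point fixed in the world has none). Each returns a list of dicts, best first, with "confidence" (0 to 1); they miss things now and then, are a little off and sometimes report something else, mostly with a low value. They report only what shows in the picture. A call takes as long as a camera call. They do not tell look-alikes from the thing itself.
- ctrl.search_frame(name, camera): "bbox" ([centre column, centre row, width, height] in pixels, round what is visible of it).
- ctrl.masks_of(name, camera): "region" (384x512 bool, what is visible of it) and "bbox" ([centre column, centre row, width, height] in pixels, round what is visible of it).
- ctrl.place_of(name, camera): "position" ([row, column] in pixels: a listed point, or the origin of a listed thing).
Readings, each from a call of its own:
- ctrl.current_t(): time.
- ctrl.current_qpos(): joint angles.
- ctrl.current_joint_vel(): joint speeds.
- ctrl.current_tau(): joint torques, N m.
- ctrl.current_ee_pos(): TCP position.
- ctrl.current_eef_rot(): TCP orientation.
- ctrl.current_wrist_force(): force on the tool from outside, world axes, zero at the start.
- ctrl.current_wrist_torque(): the same for the moment, N m.
- ctrl.current_width(): finger opening in m.
- ctrl.current_gripper_force(): force on a finger pad.
Only numpy, scipy, OpenCV 4.12 (cv2) and the standard library are available. Lean on these libraries where they do the work, as an engineer would, in place of code of your own. Each camera call takes 0.05 s, during which the arm holds its last target. There are 200 camera calls.

### The job

Lift the white scoop cup with the eight wooden ball feet in it and pour them all into the open white accessory box. Stand the empty cup upright on the bench again, clear of the box, and push the box's hinged lid fully shut. Leave the screwdriver, the bottle and the sanding block where they are.

Things in the scene. Friction and masses are not known exactly. Their poses are not given: they have to be found in the camera images.
- cup: white plastic scoop cup, upright, 178 long, 94 wide, 48 high, 140 g. Origin: underside centre of its flat-floored part (88 x 94, walls and floor 4 thick). x points to the pouring lip, z up. The open front is a chute between side walls, sloping up at 35 degrees from the floor's edge (x 43) to the lip (x 77, z 28); the back wall (x -44) is 48 high, with a handle fin behind it
- cup_handle (a point): middle of the cup's handle fin, at (-78, 0, 34) in the cup's frame. The fin is 12 thick (along the cup's y), runs from x -44 to -101 and z 8 to 52 and is smooth, so it can be pinched across its thickness at any pitch, leaning forwards or backwards
- cup_lip (a point): middle of the cup's pouring lip, (77, 0, 28) in the cup's frame
- box: white plastic accessory box fixed to the bench, 122 (x) x 162 (y) x 70 high, walls and floor 5 thick, open at the top. Origin: centre of its underside; z up; the lid is hinged on its +x rim (away from the robot, give or take the yaw)
- lid_hinge (a point): middle of the lid's hinge line, on the box's +x rim at (61, 0, 70) in the box's frame; the line runs along the box's y
- lid_edge (a point): middle of the lid's free edge on its outer face (the top face when shut), 122 from the hinge. The lid is a flat white plate 122 x 162 x 6 with a small lip 50 wide reaching 8 beyond the free edge
- lid (a joint): lid angle in rad: 0 fully shut and level, 1.57 standing upright, larger leaning back away from the box; a stiff hinge that stays where it is left (about 3 N at the edge moves it)
- foot1: wooden ball foot for a loudspeaker, one of eight alike: a 26 ball with a short steel boss (14 across) standing 2 proud, 14 g. Origin: centre of the ball. Starts in the cup
- foot2: wooden ball foot for a loudspeaker, one of eight alike: a 26 ball with a short steel boss (14 across) standing 2 proud, 14 g. Origin: centre of the ball. Starts in the cup
- foot3: wooden ball foot for a loudspeaker, one of eight alike: a 26 ball with a short steel boss (14 across) standing 2 proud, 14 g. Origin: centre of the ball. Starts in the cup
- foot4: wooden ball foot for a loudspeaker, one of eight alike: a 26 ball with a short steel boss (14 across) standing 2 proud, 14 g. Origin: centre of the ball. Starts in the cup
- foot5: wooden ball foot for a loudspeaker, one of eight alike: a 26 ball with a short steel boss (14 across) standing 2 proud, 14 g. Origin: centre of the ball. Starts in the cup
- foot6: wooden ball foot for a loudspeaker, one of eight alike: a 26 ball with a short steel boss (14 across) standing 2 proud, 14 g. Origin: centre of the ball. Starts in the cup
- foot7: wooden ball foot for a loudspeaker, one of eight alike: a 26 ball with a short steel boss (14 across) standing 2 proud, 14 g. Origin: centre of the ball. Starts in the cup
- foot8: wooden ball foot for a loudspeaker, one of eight alike: a 26 ball with a short steel boss (14 across) standing 2 proud, 14 g. Origin: centre of the ball. Starts in the cup
- driver: screwdriver lying on the bench, bystander. Origin: its underside, at mid-length
- glue: closed white bottle, 48 across and 110 high, standing, bystander. Origin: centre of its underside
- sander: cork sanding block, 90 x 45 x 30, bystander. Origin: centre of its underside
There are look-alikes about, which are no part of the job. Leave any orange look-alike of the box alone.

How it is judged:
By the outcome, as a careful person would: the job done as asked, in the order asked, and still so for the second after the job is handed in, with the robot touching nothing.
It also fails if it takes over 72 s, if anything falls off the work surface, if the arm or the gripper's body presses on something with over 40 N, if the wrist force passes 120 N, or if a joint passes its speed limit or range.

## Working session

There is one attempt and no reset: what is moved stays moved. The work goes in short steps, each a Python script; the robot and the scene stay as the last script left them, time stands still between calls to the robot, and variables do not carry over. Pictures are saved under pics/ and viewed, at most 10 in all, crops included, and the job is handed in when it is done.

```bash
mkdir -p pics
cat > h.py <<'E'
import numpy as np, cv2
from rig import ctrl
def proj(cam,P,pr=None):
    p=pr or ctrl.camera_params(cam);T=np.linalg.inv(np.array(p["cam_to_world"]));P=np.atleast_2d(P)
    c=P@T[:3,:3].T+T[:3,3];u=c@np.array(p["mtx"]).T;return u[:,:2]/u[:,2:]
def ray(cam,rc,pr=None):
    p=pr or ctrl.camera_params(cam);T=np.array(p["cam_to_world"]);d=T[:3,:3]@np.linalg.solve(np.array(p["mtx"]),[rc[1],rc[0],1]);return T[:3,3],d/np.linalg.norm(d)
def onz(r,z): o,d=r;return o+d*(z-o[2])/d[2]
def tri(rs):
    A=sum(np.eye(3)-np.outer(d,d) for o,d in rs);b=sum((np.eye(3)-np.outer(d,d))@o for o,d in rs);X=np.linalg.solve(A,b)
    return X,max(np.linalg.norm(np.cross(X-o,d)) for o,d in rs)
E
python3 - <<'E'
from h import *
ims=[]
for c in ("scene","side"):
    im=ctrl.snapshot(c);ims.append(im);cv2.imwrite(f"pics/{c}0.png",im)
    p=ctrl.camera_params(c);print(c,np.round(np.array(p["cam_to_world"])[:3,3],3))
    for n in ("cup","cup_handle","cup_lip","box","lid_hinge","lid_edge","glue","driver","sander"):
        print(n,[(np.round(d["position"],1).tolist(),round(d["confidence"],2),np.round(onz(ray(c,d["position"]),0),3).tolist()[:2]) for d in ctrl.place_of(n,c)])
cv2.imwrite("pics/a.png",np.vstack(ims)[:, :]) 
print(ctrl.current_t())
E
```

```text
scene [ 1.211 -0.139  1.157]
cup [([204.4, 140.7], 0.87, [0.475, -0.177])]
cup_handle [([178.0, 144.8], 0.88, [0.392, -0.145]), ([199.4, 144.6], 0.69, [0.463, -0.163])]
cup_lip [([226.0, 141.9], 0.6, [0.543, -0.19]), ([205.0, 140.5], 0.53, [0.477, -0.178])]
box [([247.4, 307.8], 0.77, [0.761, 0.21]), ([167.8, 278.9], 0.68, [0.494, 0.237]), ([145.3, 352.1], 0.56, [0.495, 0.481]), ([227.4, 137.7], 0.23, [0.543, -0.202])]
lid_hinge [([167.6, 282.4], 0.78, [0.497, 0.247]), ([148.2, 362.9], 0.7, [0.516, 0.507]), ([259.1, 317.8], 0.56, [0.801, 0.221])]
lid_edge [([147.6, 292.3], 0.87, [0.439, 0.304]), ([116.1, 353.5], 0.72, [0.391, 0.54]), ([215.4, 304.2], 0.68, [0.668, 0.241])]
glue [([205.0, 141.0], 0.4, [0.477, -0.177])]
driver [([180.9, 195.1], 0.85, [0.452, -0.01])]
sander [([226.4, 218.3], 0.77, [0.617, 0.005])]
side [ 0.177 -0.716  0.759]
cup [([283.2, 264.3], 0.61, [0.487, -0.165])]
cup_handle [([281.4, 230.0], 0.85, [0.419, -0.124])]
cup_lip [([273.4, 299.6], 0.95, [0.576, -0.177])]
box [([150.3, 179.3], 0.79, [0.501, 0.474]), ([186.1, 201.6], 0.75, [0.495, 0.25]), ([170.0, 282.9], 0.68, [0.758, 0.212])]
lid_hinge [([166.8, 215.4], 0.79, [0.572, 0.326]), ([147.5, 305.2], 0.65, [0.895, 0.294]), ([129.1, 197.2], 0.59, [0.609, 0.584])]
lid_edge [([152.9, 266.7], 0.77, [0.76, 0.324]), ([133.5, 154.0], 0.76, [0.457, 0.625]), ([128.4, 222.5], 0.66, [0.694, 0.547]), ([218.6, 306.6], 0.28, [0.697, -0.02])]
glue []
driver [([247.9, 221.3], 0.78, [0.444, -0.016]), ([280.7, 266.5], 0.51, [0.495, -0.161])]
sander [([221.2, 278.2], 0.89, [0.623, 0.006]), ([288.4, 281.8], 0.74, [0.516, -0.197])]
1.0
```

View pics/scene0.png

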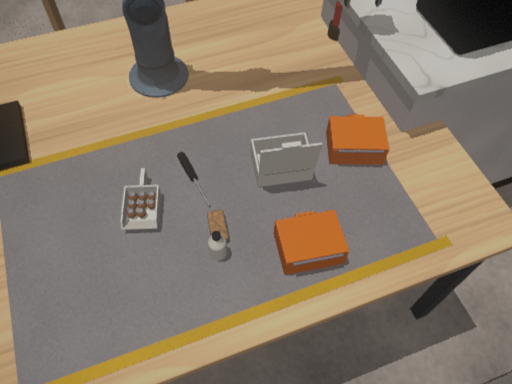

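View pics/side0.png

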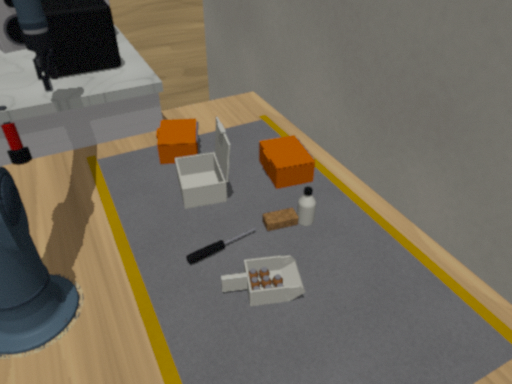

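The scene view shows the white box at about (row 160, col 285) with its lid standing up. The cup is at (205, 141) with its handle up at (178, 144). The orange boxes at (140, 357) and (242, 311) are look-alikes. The side view agrees: box (182, 202), cup (282, 270). Next I'll fit silhouettes in both views.

```bash
cat >> h.py <<'E'
def cub(x0,x1,y0,y1,z0,z1): return np.array([[x,y,z] for x in(x0,x1) for y in(y0,y1) for z in(z0,z1)])/1000.
CUP=[np.vstack([cub(-44,43,-47,47,0,0),cub(-44,-44,-47,47,48,48),cub(77,77,-47,47,24,48)]),cub(-101,-44,-6,6,8,52)]
def Rz(a): c,s=np.cos(a),np.sin(a);return np.array([[c,-s,0],[s,c,0],[0,0,1]])
def Ry(a): c,s=np.cos(a),np.sin(a);return np.array([[c,0,s],[0,1,0],[-s,0,c]])
def put(parts,x,y,yaw,z=0): return [p@Rz(yaw).T+[x,y,z] for p in parts]
def lidp(a): 
    v=cub(-122,0,-81,81,0,6); return v@Ry(a).T+[.061,0,.070]   # a>0 opens: -x end goes up
BOX=[cub(-61,61,-81,81,0,70)]
def sil(cam,parts,pr,S=2):
    m=np.zeros((384*S,512*S),np.uint8)
    for p in parts: cv2.fillConvexPoly(m,cv2.convexHull(np.round((proj(cam,p,pr)+.5)*S).astype(np.int32)),1)
    return cv2.resize(m,(512,384),interpolation=cv2.INTER_AREA if False else cv2.INTER_NEAREST)>0
def iou(a,b): return (a&b).sum()/max(1,(a|b).sum())
E
cat > fit.py <<'E'
from h import *
from scipy.optimize import differential_evolution as DE, minimize
C=("scene","side");PR={c:ctrl.camera_params(c) for c in C}
def pick(n,c,P):
    t=proj(c,P)[0];r=ctrl.masks_of(n,c)
    r=[d for d in r if np.hypot(*(np.array(d["bbox"][:2])-t))<25]
    print(n,c,[(np.round(d["bbox"]).tolist(),round(d["confidence"],2)) for d in r]);return r[0]["region"] if r else None
for c in C: cv2.imwrite(f"pics/{c}1.png",ctrl.snapshot(c))
mc={c:pick("cup",c,[.475,-.17,.02]) for c in C};mb={c:pick("box",c,[.495,.24,.04]) for c in C};ml={c:pick("lid",c,[.556,.24,.13]) for c in C}
np.savez("m.npz",**{"c"+c:mc[c] for c in C if mc[c] is not None},**{"b"+c:mb[c] for c in C if mb[c] is not None},**{"l"+c:ml[c] for c in C if ml[c] is not None})
def fit(f,b):
    r=DE(lambda p:-f(p),b,maxiter=40,popsize=12,seed=1,tol=1e-6);return np.round(r.x,4),round(-r.fun,3)
cf=lambda p:sum(iou(mc[c],sil(c,put(CUP,p[0],p[1],p[2],p[3]),PR[c])) for c in C if mc[c] is not None)
print("cup",fit(cf,[(.43,.52),(-.22,-.12),(-.8,.4),(-.015,.015)]))
def bf(p):
    s=0
    for c in C:
        B=sil(c,put(BOX,*p[:3]),PR[c]);L=sil(c,put([lidp(p[3])],*p[:3]),PR[c])
        if mb[c] is not None and ml[c] is not None: s+=iou(mb[c]|ml[c],B|L)
        if ml[c] is not None: s+=iou(ml[c],L)
    return s
print("box",fit(bf,[(.45,.54),(.2,.29),(-.6,.6),(1.0,2.2)]))
A={}
for n,P in (("cup_handle",[.41,-.14,.034]),("cup_lip",[.55,-.18,.028]),("lid_hinge",[.556,.24,.07]),("lid_edge",[.556,.24,.19]),("glue",[.67,.02,0]),("driver",[.45,-.01,0]),("sander",[.62,.005,0])):
    rs=[]
    for c in C:
        t=proj(c,P)[0][::-1];q=[d["position"] for d in ctrl.place_of(n,c) if np.hypot(*(np.array(d["position"])-t))<25]
        if q: rs.append(ray(c,min(q,key=lambda u:np.hypot(*(np.array(u)-t)))))
    if len(rs)==2: X,e=tri(rs);print(n,np.round(X,4),round(e,4))
E
python3 fit.py
python3 - <<'E'
from h import *
print(ctrl.current_t(),ctrl.current_eef_rot())
E
```

```text
cup scene [([142.0, 201.0, 43.0, 65.0], 0.6)]
cup side [([263.0, 280.0, 85.0, 51.0], 0.84)]
box scene [([287.0, 162.0, 72.0, 53.0], 0.83)]
box side [([200.0, 162.0, 55.0, 93.0], 0.68)]
lid scene [([291.0, 157.0, 66.0, 36.0], 0.92)]
lid side [([225.0, 150.0, 17.0, 63.0], 0.7)]
cup (array([ 0.4851, -0.1743, -0.307 , -0.0006]), np.float64(1.413))
box (array([ 0.4891,  0.2446, -0.2002,  1.6517]), np.float64(3.788))
cup_handle [ 0.4125 -0.1473  0.0371] 0.0008
cup_lip [ 0.5608 -0.1982  0.031 ] 0.0003
lid_hinge [0.5328 0.2382 0.0529] 0.0051
lid_edge [0.5727 0.2251 0.2007] 0.0052
glue [ 0.6889 -0.0216  0.0046] 0.0017
driver [ 0.4538 -0.0112 -0.0086] 0.0014
sander [6.28e-01 4.00e-04 6.10e-03] 0.0035
2.1 [-1.35865625e-05  1.37453483e-01  9.90508223e-01 -5.65860711e-06]
```

```bash
cat >> h.py <<'E'
from scipy.spatial.transform import Rotation as Rot
CX,CY,CYAW=.4858,-.1735,-.32
BX,BY,BYAW=.489,.2446,-.20
G=np.array([-.078,0,.034]);LIP=np.array([.077,0,.028])
def quat(R): q=Rot.from_matrix(R).as_quat();return [float(q[3]),*map(float,q[:3])]
def tcp(org,psi,th,al,sg=1,back=0.):
    R=Rz(psi)@Ry(th);z=np.array([np.sin(al),0,-np.cos(al)]);y=np.array([0,sg,0]);T=np.column_stack([np.cross(y,z),y,z])
    return org+R@(G+z*(.019-back)),quat(R@T)
def liporg(P,psi,th): return np.array(P)-Rz(psi)@Ry(th)@LIP
def bw(x,y,z): return np.array([BX,BY,0])+Rz(BYAW)@np.array([x,y,z])
E
python3 - <<'E'
from h import *
D=np.deg2rad
for sg in (1,-1):
  for al in range(-40,80,10):
    g=[ctrl.inverse_kinematics(*tcp(np.array([CX,CY,z]),CYAW,0,D(al),sg)) for z in(0,.15)]
    if any(q is None for q in g): continue
    for psi in (-.6,-.2,.2,.5,.8):
        ok=[]
        for th in range(0,106,15):
            zl=.13 if th<40 else .10
            o=liporg(bw(-.01,0,zl),psi,D(th));ok.append(ctrl.inverse_kinematics(*tcp(o,psi,D(th),D(al),sg)) is not None)
        print(sg,al,psi,''.join('.X'[k] for k in ok))
E
```

```text
1 -40 -0.6 XXXXXXXX
1 -40 -0.2 XXXXX...
1 -40 0.2 XXX.....
1 -40 0.5 XX......
1 -40 0.8 XXX.....
1 -30 -0.6 XXXXXXXX
1 -30 -0.2 XXXXX...
1 -30 0.2 XXX.....
1 -30 0.5 XXX.....
1 -30 0.8 XXX.....
1 -20 -0.6 XXXXXXXX
1 -20 -0.2 XXXXX...
1 -20 0.2 XXXX....
1 -20 0.5 XXX.....
1 -20 0.8 XXXX....
1 -10 -0.6 XXXXXXXX
1 -10 -0.2 XXXXX...
1 -10 0.2 XXXX....
1 -10 0.5 XXXX....
1 -10 0.8 XXXX....
1 0 -0.6 XXXXXXXX
1 0 -0.2 XXXXXX..
1 0 0.2 XXXXX...
1 0 0.5 XXXX....
1 0 0.8 XXXXX...
1 10 -0.6 XXXXXXXX
1 10 -0.2 XXXXXX..
1 10 0.2 XXXXX...
1 10 0.5 XXXXX...
1 10 0.8 XXXXX...
1 20 -0.6 XXXXXXXX
1 20 -0.2 XXXXXX..
1 20 0.2 XXXXXX..
1 20 0.5 .XXXX...
1 20 0.8 XXXXXX..
-1 -40 -0.6 XXXXXXXX
-1 -40 -0.2 XXXX....
-1 -40 0.2 XXX.....
-1 -40 0.5 XX......
-1 -40 0.8 XXX.....
-1 -30 -0.6 XXXXXXXX
-1 -30 -0.2 XXXXX...
-1 -30 0.2 XXX.....
-1 -30 0.5 XXX.....
-1 -30 0.8 XXX.....
-1 -20 -0.6 XXXXXXXX
-1 -20 -0.2 XXXXX...
-1 -20 0.2 XXXX....
-1 -20 0.5 XXX.....
-1 -20 0.8 XXXX....
-1 -10 -0.6 XXXXXXXX
-1 -10 -0.2 XXXXX...
-1 -10 0.2 XXXX....
-1 -10 0.5 XXXX....
-1 -10 0.8 XXXX....
-1 0 -0.6 XXXXXXXX
-1 0 -0.2 XXXXXX..
-1 0 0.2 XXXXX...
-1 0 0.5 XXXX....
-1 0 0.8 XXXXX...
-1 10 -0.6 XXXXXXXX
-1 10 -0.2 XXXXXX..
-1 10 0.2 XXXXX...
-1 10 0.5 XXXXX...
-1 10 0.8 XXXXX...
-1 20 -0.6 XXXXXXXX
-1 20 -0.2 XXXXXX..
-1 20 0.2 XXXXXX..
-1 20 0.5 .XXXX...
-1 20 0.8 XXXXXX..
```

```bash
cat >> h.py <<'E'
AL=np.deg2rad(20);PSI=-.55
E
python3 - <<'E'
from h import *
p=np.array(ctrl.current_ee_pos());p[2]=.36;ctrl.line_to(p,.3)
P,q=tcp(np.array([CX,CY,0]),CYAW,0,AL,1,back=.16)
ctrl.movep(P,q);print(ctrl.current_t(),np.round(ctrl.current_qpos(),2))
pr=ctrl.camera_params("wrist");im=ctrl.snapshot("wrist")
hs=ctrl.place_of("cup_handle","wrist");ls=ctrl.place_of("cup_lip","wrist");cs=ctrl.place_of("cup","wrist")
for n,r,z in(("h",hs,.034),("l",ls,.028),("c",cs,0)):
    print(n,[(np.round(d["position"]).tolist(),round(d["confidence"],2),np.round(onz(ray("wrist",d["position"],pr),z),4)) for d in r])
def dr(yaw,x,y,col):
    for part in put(CUP,x,y,yaw): cv2.polylines(im,[cv2.convexHull(np.round(proj("wrist",part,pr)).astype(np.int32))],True,col,1)
dr(CYAW,CX,CY,(0,255,0));cv2.imwrite("pics/w1.png",im)
E
```

```text
5.5 [-0.3  -0.34  0.45  2.5   0.35  0.63  1.15]
h [([180.0, 252.0], 0.98, array([ 0.4092, -0.1488,  0.034 ]))]
l [([266.0, 251.0], 0.74, array([ 0.5613, -0.2009,  0.028 ]))]
c [([213.0, 252.0], 0.8, array([ 0.4842, -0.1739,  0.    ])), ([224.0, 252.0], 0.21, array([ 0.5041, -0.1799,  0.    ]))]
```

View pics/w1.png

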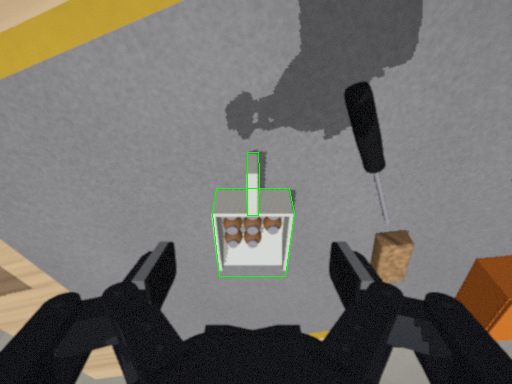

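The wrist view shows the fin at (180, 252) and the cup body below it. My green model outline lies right on both, so I'm grasping.

Run:
```python
from h import *
o=np.array([CX,CY,0])
P,q=tcp(o,CYAW,0,AL);print(ctrl.line_to(P,.12,q,stop_force=12),ctrl.current_t())
ctrl.gripper_to(0.0,110);print(ctrl.current_width(),ctrl.current_gripper_force())
P,_=tcp(o+[0,0,.03],CYAW,0,AL);ctrl.line_to(P,.1)
print(np.round(ctrl.current_wrist_force(),2),ctrl.current_t())
cv2.imwrite("pics/w2.png",np.hstack([ctrl.snapshot("side")[200:350,170:370],ctrl.snapshot("wrist")[120:270,150:350]]).repeat(2,0).repeat(2,1))
```

```text
False 7.2167
0.010465191020992375 107.02320098876953
[-0.73  0.21 -3.95] 8.3417
```

View pics/w2.png

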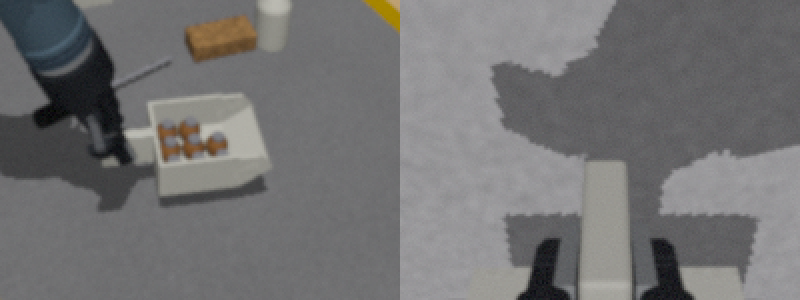

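The cup is held level, with the feet inside. Now I'll carry it over and pour.

Run:
```python
from h import *
D=np.deg2rad
P,_=tcp(np.array([CX,CY,.22]),CYAW,0,AL);ctrl.line_to(P,.2)
def lp(th,z,x=-.018,y=.012): return tcp(liporg(bw(x,y,z),PSI,D(th)),PSI,D(th),AL)
P,q=lp(0,.245);ctrl.line_to(P,.2,q);print(ctrl.current_t())
P,q=lp(0,.14);ctrl.line_to(P,.15,q);print(ctrl.current_t())
for th,z in ((15,.135),(30,.13),(40,.12),(48,.11),(56,.105)):
    P,q=lp(th,z);ctrl.line_to(P,.07,q);
print(ctrl.current_t(),np.round(ctrl.current_qpos(),2))
cv2.imwrite("pics/p1.png",np.hstack([ctrl.snapshot("side")[70:270,100:300],ctrl.snapshot("scene")[80:280,180:380]]).repeat(2,0).repeat(2,1))
for th in (64,72,80,86,92):
    try:
        P,q=lp(th,.105);ctrl.line_to(P,.08,q)
    except ctrl.PlanningError as e: print("fail",th,e);break
ctrl.sleep(.3)
print(ctrl.current_t(),np.round(ctrl.current_qpos(),2),np.round(ctrl.current_wrist_force(),2))
cv2.imwrite("pics/p2.png",np.hstack([ctrl.snapshot("side")[70:270,100:300],ctrl.snapshot("scene")[80:280,180:380]]).repeat(2,0).repeat(2,1))
```

```text
12.1583
13.0083
15.45 [ 0.33  0.55 -0.98  1.76 -0.13  1.31  0.44]
17.7583 [ 0.39  0.97 -0.93  1.44 -0.32  1.73  0.52] [ 0.97 -0.16 -2.04]
```

View pics/p2.png

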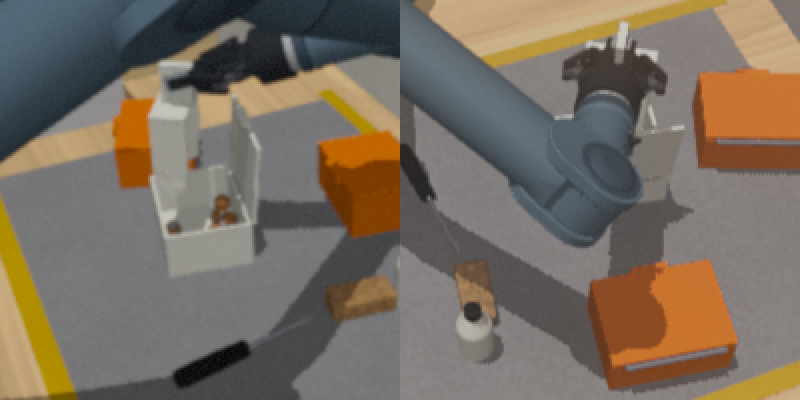

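The side view shows the cup tipped over the box with feet inside it. One brown spot near (197, 160) may be a foot still at the lip. I'll give a small shake and check.

Run:
```python
from h import *
D=np.deg2rad
def lp(th,z,x=-.018,y=.012): return tcp(liporg(bw(x,y,z),PSI,D(th)),PSI,D(th),AL)
for th in (84,92,84,92):
    P,q=lp(th,.108);ctrl.line_to(P,.15,q)
ctrl.sleep(.2)
for th,z in ((80,.115),(55,.13),(30,.16),(0,.245)):
    P,q=lp(th,z);ctrl.line_to(P,.2,q)
# draw back to leave the view of the box free
ctrl.line_to(tcp(np.array([CX,CY,.22]),CYAW,0,AL)[0],.25,tcp(np.array([CX,CY,.22]),CYAW,0,AL)[1])
print(ctrl.current_t(),np.round(ctrl.current_wrist_force(),2))
cv2.imwrite("pics/p3.png",np.hstack([cv2.resize(ctrl.snapshot(c)[y:y+150,x:x+100],None,fx=4,fy=4,interpolation=cv2.INTER_CUBIC) for c,y,x in(("side",90,150),("scene",110,235))]))
for n in("side","scene"):
    print(n,[(np.round(d["bbox"]).tolist(),round(d["confidence"],2)) for d in ctrl.search_frame("foot1",n)])
    print([(np.round(d["bbox"]).tolist(),round(d["confidence"],2)) for d in ctrl.search_frame("cup",n)][:2])
```

```text
23.55 [ 0.45 -0.12 -0.99]
side [([184.0, 184.0, 7.0, 6.0], 0.54)]
[([265.0, 205.0, 96.0, 56.0], 0.72)]
scene []
[([123.0, 153.0, 51.0, 73.0], 0.76)]
```

View pics/p3.png

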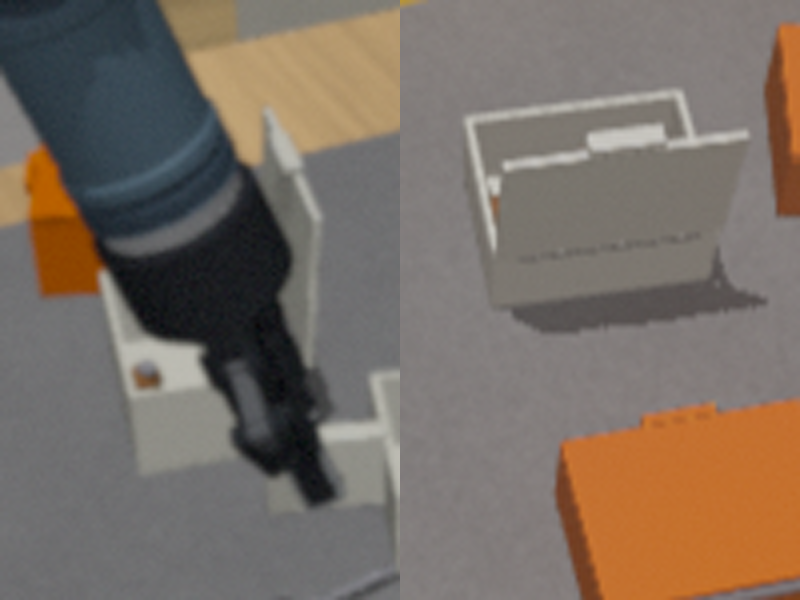

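The feet are not all visible because the arm is in the way. I'll set the cup down and look again.

Run:
```python
from h import *
o=np.array([CX,CY,0])
P,q=tcp(o+[0,0,.02],CYAW,0,AL);ctrl.line_to(P,.2,q)
P,q=tcp(o-[0,0,.002],CYAW,0,AL);print(ctrl.line_to(P,.03,q,stop_force=4),ctrl.current_ee_pos()[2]-P[2])
ctrl.gripper_to(.06);ctrl.sleep(.1)
P,q=tcp(o,CYAW,0,AL,1,back=.15);ctrl.line_to(P,.25,q)
P[2]=.36;ctrl.line_to(P,.3)
print(ctrl.current_t())
a=ctrl.snapshot("side");b=ctrl.snapshot("scene");w=ctrl.snapshot("wrist")
ctrl.snapshot("side");print([(np.round(d["bbox"]).tolist(),round(d["confidence"],2)) for d in ctrl.search_frame("foot1","side")])
cv2.imwrite("pics/p4.png",np.hstack([cv2.resize(i[y:y+h,x:x+k],(400,600),interpolation=cv2.INTER_CUBIC) for i,y,h,x,k in((a,100,225,160,150),(b,110,150,100,100))]))
cv2.imwrite("pics/w4.png",w)
```

```text
True 0.0022293798055637703Traceback (most recent call last):
  File "<stdin>", line 7, in <module>
rig.PlanningError: the arm cannot follow that straight line within its joint ranges
```

Run:
```python
from h import *
o=np.array([CX,CY,0])
P,q=tcp(o,CYAW,0,AL,1,back=.08);ctrl.line_to(P,.2,q)
P,q=tcp(np.array([.53,-.19,.2]),CYAW,0,0,1,back=.14);ctrl.movep(P,q)
print(ctrl.current_t())
a=ctrl.snapshot("side");b=ctrl.snapshot("scene");print([(np.round(d["bbox"]).tolist(),round(d["confidence"],2)) for d in ctrl.search_frame("foot1","side")])
cv2.imwrite("pics/p4.png",np.hstack([cv2.resize(i[y:y+h,x:x+k],(400,600),interpolation=cv2.INTER_CUBIC) for i,y,h,x,k in((a,100,225,160,150),(b,110,150,100,100))]))
```

```text
28.575
[([262.0, 281.0, 79.0, 52.0], 0.68), ([186.0, 184.0, 7.0, 7.0], 0.56), ([214.0, 180.0, 3.0, 6.0], 0.39), ([212.0, 173.0, 7.0, 8.0], 0.37)]
```

View pics/p4.png

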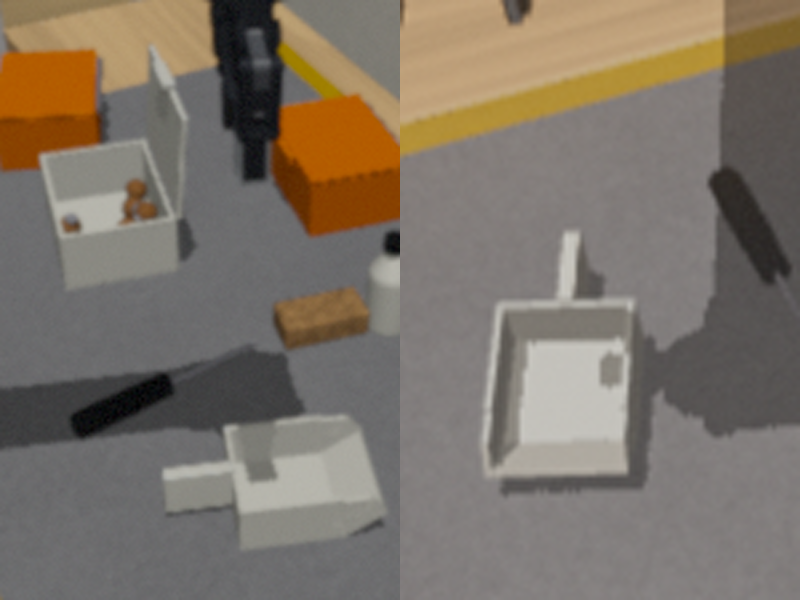

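The cup stands upright and empty in its old place. Feet are visible in the box and none on the bench. Next I'll look into the box with the wrist camera on the way over, then move behind the lid.

Run:
```python
from h import *
R=Rz(BYAW)@np.diag([-1.,1,-1]);q=quat(R)
ctrl.movep([*ctrl.current_ee_pos()[:2],.38],q)
ctrl.gripper_to(0)
ctrl.movep(bw(-.02,0,.36),q);print(ctrl.current_t())
im=ctrl.snapshot("wrist")
print(len(ctrl.search_frame("foot1","wrist")));cv2.imwrite("pics/w5.png",im)
def lidpt(a,r=.10): return np.array([.061-r*np.cos(a)+.006*np.sin(a)+.011,0,.070+r*np.sin(a)+.006*np.cos(a)])
ctrl.movep(bw(.13,0,.30),q)
ctrl.line_to(bw(*lidpt(1.95)),.2);print(ctrl.current_t(),np.round(ctrl.current_wrist_force(),2))
im=ctrl.snapshot("side");cv2.imwrite("pics/s5.png",im)
```

```text
31.1083
7
32.75 [ 0.4  -0.75  0.59]
```

View pics/w5.png

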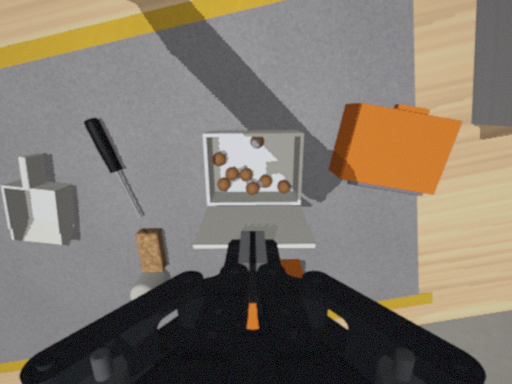

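The wrist view shows all eight feet in the box: (142,257), (159,219), (174,232), (174,246), (184,223), (188,252), (181,265) and (186,284), as (row, col). Now I'll close the lid.

Run:
```python
from h import *
def lidpt(a,r=.10): return np.array([.061-r*np.cos(a)+.006*np.sin(a)+.011,0,.070+r*np.sin(a)+.006*np.cos(a)])
for a in np.arange(1.8,.09,-.17):
    hit=ctrl.line_to(bw(*lidpt(a)),.1,stop_force=25)
    f=ctrl.current_wrist_force();print(round(a,2),np.round(f,1),hit)
    if hit: break
else:
    print(ctrl.line_to(bw(*(lidpt(0)+[0,0,-.004])),.04,stop_force=15),np.round(ctrl.current_wrist_force(),1),ctrl.current_ee_pos()[2])
print(ctrl.current_t())
```

```text
1.8 [-0.   0.2  1. ] False
1.63 [-0.5 -0.7 -0.1] False
1.46 [ 0.4 -0.8 -0. ] False
1.29 [ 1.  -0.6  0.8] False
1.12 [-0.2 -0.4 -0.2] False
0.95 [-0.5 -0.2 -0.4] False
0.78 [-0.2  0.2 -0.1] False
0.61 [-0.1  0.2  0.1] False
0.44 [-0.1  1.2 -0.5] False
0.27 [ 0.4 -0.2 -0.1] False
0.1 [ 0.4 -0.2 -0.6] False
True [-1.5 -1.8  8.7] 0.0770548157990116
36.5917
```

Run:
```python
from h import *
p=np.array(ctrl.current_ee_pos())
print(ctrl.line_to(p-[0,0,.004],.03,stop_force=20),np.round(ctrl.current_wrist_force(),1),ctrl.current_ee_pos()[2])
ctrl.line_to(p+[0,0,.1],.2)
R=Rz(BYAW)@np.diag([-1.,1,-1])
ctrl.movep([.30,.45,.34],quat(R));ctrl.sleep(.3);print(ctrl.current_t())
a=ctrl.snapshot("side")
b=ctrl.snapshot("scene")
cv2.imwrite("pics/z.png",np.hstack([cv2.resize(i[y:y+h,x:x+k],(400,500),interpolation=cv2.INTER_CUBIC) for i,y,h,x,k in((a,100,225,140,180),(b,90,200,110,250))]))
C=("side","scene");PR={c:ctrl.camera_params(c) for c in C}
for n in("lid_edge","driver","sander","glue"):
    print(n,[[np.round(onz(ray(c,d["position"]),.076 if n=="lid_edge" else 0),3).tolist() for d in ctrl.place_of(n,c)] for c in C])
print(bw(-.061,0,.076))
```

```text
False [-8.3 -4.5 26. ] 0.07674660381328319
38.975
lid_edge [[[0.441, 0.506, 0.076], [0.703, 0.213, 0.076], [0.434, 0.257, 0.076]], [[0.706, 0.214, 0.076], [0.423, 0.254, 0.076], [0.453, 0.507, 0.076]]]
driver [[[0.44, -0.021, -0.0]], [[0.453, -0.015, 0.0]]]
sander [[[0.63, 0.0, 0.0]], [[0.624, 0.006, 0.0]]]
glue [[[0.691, -0.027, 0.0]], [[0.688, -0.028, 0.0]]]
[0.42921594 0.25671883 0.076     ]
```

View pics/z.png

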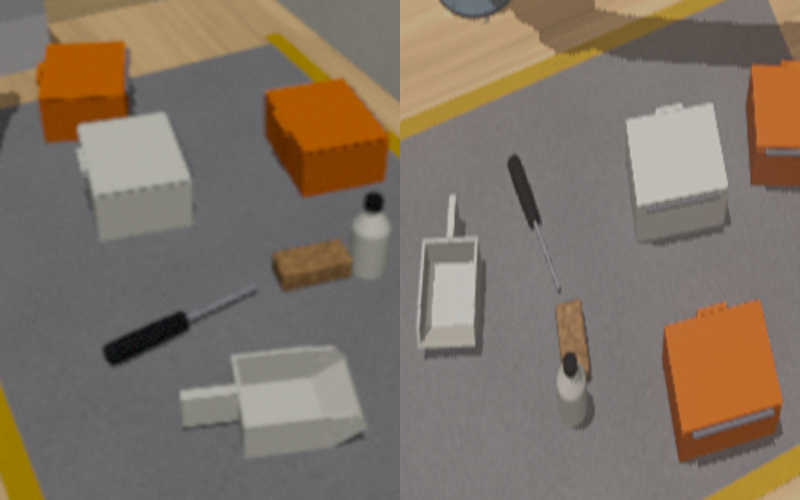

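Both views show the lid flat and shut, the cup empty and upright, and the bystanders where they were. Handing in.

```bash
python3 -c "
from rig import ctrl
print(ctrl.hand_in())"
```

```text
the job is handed in; nothing more can be done
None
```

I handed the job in at about 39 s on the robot's clock: all eight feet are in the box with its lid pushed shut, the empty cup stands upright back in its original spot, and the screwdriver, bottle and sanding block stayed where they were.

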